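# Slide the hygrometer board home and switch it on

### The job

Put the hygrometer back in service: push its wooden instrument board along the rails towards the slotted vent plate with your fingertips, without lifting it, until it drops into its locating notches and sits level. Then press down the raised, white-barred end of the black rocker switch all the way to turn it on. Leave everything else on the shelf where it stands.

Things in the scene. Friction and masses are not known exactly. Their poses are not given: they have to be found in the camera images.
- dock: Fixed rail dock, 350 mm long (y), 150 wide (x). Origin: centre of its underside, on the shelf. +y is the sliding direction, to the slotted steel vent plate (80 mm tall) across its end at y = +178 mm. Runner tops 30 mm above the shelf; along both sides guides 48 mm tall, inner faces at x = +-67 mm. The -y end is open, nothing between the guides above 30 mm.
- dock_seat (a point): Where the board's origin lies once it has dropped into the 6 mm deep notches of the runners: 60 mm along +y from the dock's centre, 24 mm above the shelf; axes as the dock's. The notches leave 3 mm play either way along y and have square walls that stop the board.
- board: Loose wooden board on the runners, 150 mm (y) x 130 mm (x), about 0.8 kg, slides with a few N. Origin: its centre, at the underside of its lugs: z 30 mm on the runners, 24 mm dropped in. Wood 8 to 20 mm above origin; on it a white housing with cream dial on top, up to 54 mm above origin. Two copper probes to +y end 88 mm from origin, 31 mm up. Starts 90 to 150 mm short of the notches.
- board_push (a point): On the board's vertical -y end face: middle of its width, 24 mm above and 75 mm to -y of the board's origin. Wood and housing (100 mm wide and long, from the wood up to 48 mm above the board's origin) are flush there. Axes as the board's; push along +y.
- panel: Dark brown bakelite panel fixed to the shelf, 110 x 80 x 22 mm, origin at the centre of its underside. On it the black rocker, 60 mm long (x), 34 mm wide (y), between two low black cheeks along x, 34 mm tall, 36 mm apart. The rocker pivots about the panel's y axis 34 mm above the origin; its half towards -x, with a white bar, is raised when off.
- rocker_press (a point): Top of the outer end of the rocker half to press (white bar), middle of its width; moves with the rocker. Off: about 26 mm to -x of the panel's origin and 49 mm above the shelf. Fully on: 30 mm to -x and 38 mm above the shelf, that half of the rocker then lying level, its top 38 mm up.
- rocker (a joint): Rocker angle in rad: 0 = off (white-barred half raised), 0.4 = fully on (that half pressed level, the other raised). Stays where it is left; takes about 2 to 4 N on the outer end of the white-barred half.
- jar: squat amber glass desiccant jar with dark lid, 72 mm across, 75 mm tall. Bystander, leave alone. Origin at its underside.
- hub: dull tin anemometer hub, 72 mm across, 48 mm tall. Bystander, leave alone. Origin at its underside.
- probe: spare copper probe lying down, about 140 mm long, 16 mm thick, black sleeve at one end. Bystander, leave alone. Origin at its underside.
- brush: dusting brush lying down. Bystander, leave alone. Origin at its underside.
- mug: blue mug, 76 mm across, 80 mm tall. Bystander, leave alone. Origin at its underside.
- fusebox: grey plastic fuse box, 70 x 50 x 35 mm. Bystander, leave alone. Origin at its underside.
- oiltin: green oil tin, 48 mm across, 80 mm tall. Bystander, leave alone. Origin at its underside.
There are look-alikes about, which are no part of the job. What is shaped like the panel but green or red is not meant.

How it is judged:
By the outcome, as a careful person would: the job done as asked, in the order asked, and still so for the second after the job is handed in, with the robot touching nothing.
It also fails if it takes over 54 s, if anything falls off the work surface, if the arm or the gripper's body presses on something with over 40 N, if the wrist force passes 120 N, or if a joint passes its speed limit or range.

### The arm

A 7-joint arm with a two-finger parallel gripper is mounted at the origin on the work surface. World frame = base frame: x ahead of the robot, y to its left, z up, the work surface at z = 0. Lengths are in m, angles in rad, forces in N, time in s.
With the tool pointing down it reaches from about 0.4 to 0.85 m from the base axis. Payload 4.5 kg.
Tool frame: the origin (TCP) lies midway between the tips of the shut fingers; the grasp point (between the pads) lies 19 mm behind it (robot.pinch_z is the distance from the TCP to the grasp point, in m); z points along the fingers, y is the direction in which the jaws open and shut (so a half turn about z gives the same grasp; the last joint's range is limited). The gripper opens to 85 mm and grips with 20 to 120 N. Pads are 22 mm wide; open, the fingers measure 114 mm over their backs; the gripper's body (76 mm by 85 mm) begins 54 mm behind the grasp point. The pads swing forward as they close: fully open they stand 13 mm farther back than shut.
Start: joints at [-1.298, 0.689, -0.195, 1.565, 0.157, 0.902, -0.215], TCP at [0.148, 0.607, 0.196] pointing down, gripper open.
Joint ranges: [-3.01, 3.01], [-0.46, 2.08], [-1.47, 1.51], [0.13, 2.56], [-1, 4.14], [0.04, 2.09], [-2.66, 2.66]. Speed limits (rad/s): [2.57, 2.57, 3.14, 3.14, 3.14, 3.14, 3.14].

### API

Orientations are given as a 3x3 rotation matrix whose columns are the frame's x, y, z axes.
In Python, from bench import robot gives the robot as it stands. Calls block until the motion is done:
- robot.move_to(position, orientation): joint-space move of the TCP to a pose.
- robot.move_straight(position, orientation=None, speed=0.15): straight line of the TCP; orientation=None keeps the orientation; speed is the mean speed in m/s.
- robot.movej(angles): joint-space move.
- robot.move_gripper(opening, grasp_force=None): opening from 0.0 (shut) to 1.0 (fully open); grasp_force is the grip in N (None keeps the last); returns when the fingers have stopped.
- robot.pause(seconds).
- robot.inverse_kinematics(position, orientation): joint angles nearest the present ones, or None.
- robot.snapshot(name): name is "scene" or "top" or "wrist"; returns a dict with "img" (400x640x3 uint8, blue, green, red), "fx", "fy", "cx", "cy" (pixels), "R" (3x3) and "t" (3): a world point X has camera coordinates R X + t; the wrist camera has in their place "T_tool_cam" (4x4, takes a point from camera to tool coordinates, whose origin is the TCP and whose axes are the flange's). Camera axes: x right, y down, z forward; pixel columns grow to the right and rows downward; lengths in m; the calibration is good to about 2 mm. A picture is of the moment at which its call begins: read the wrist's pose just before it. There is no depth.
A pose or a line that the arm cannot do raises robot.Unreachable and nothing moves.
- robot.sign_off(): hands the job in, once; it reports no verdict.
Readings, each from a call of its own:
- robot.current_time(): time.
- robot.current_joints(): joint angles.
- robot.current_joint_velocities(): joint speeds.
- robot.current_effort(): joint torques, N m.
- robot.current_tcp_pos(): TCP position.
- robot.current_eef_rot(): TCP orientation.
- robot.current_ft_force(): force on the tool from outside, world axes, zero at the start.
- robot.current_wrist_torque(): the same for the moment, N m.
- robot.current_gripper_width(): opening from 0.0 (shut) to 1.0 (fully open).
Only numpy, scipy, OpenCV 4.12 (cv2) and the standard library are available. Lean on these libraries where they do the work, as an engineer would, in place of code of your own. Each camera call takes 0.05 s, during which the arm holds its last target.

## Working session

There is one attempt and no reset: what is moved stays moved. The work goes in short steps, each a Python script; the robot and the scene stay as the last script left them, time stands still between calls to the robot, and variables do not carry over. Pictures are saved under pics/ and viewed, and the job is handed in when it is done.

```bash
ls; mkdir -p pics; python3 - <<'E'
from bench import robot
import cv2,pickle
for n in("scene","top","wrist"):
    s=robot.snapshot(n); cv2.imwrite(f"pics/{n}0.png",s["img"]); pickle.dump(s,open(f"{n}0.pkl","wb"))
    print({k:v for k,v in s.items() if k!="img"})
print(robot.current_time(),robot.current_tcp_pos(),robot.current_eef_rot())
E
```

```text
pics
{'fx': 395.21705937182827, 'fy': 395.21705937182827, 'cx': 321.09424082102225, 'cy': 200.05336233510715, 'R': array([[ 0.83580066,  0.54886813, -0.01345478],
       [ 0.35558702, -0.55982462, -0.74843454],
       [-0.41832418,  0.62075774, -0.66307218]]), 't': array([-0.44269355, -0.14154109,  1.31972995])}
{'fx': 402.3162316891705, 'fy': 402.3162316891705, 'cx': 318.6937570425966, 'cy': 195.84134791639596, 'R': array([[-0.13809363, -0.99041661, -0.00225378],
       [-0.9628714 ,  0.13478528, -0.2339051 ],
       [ 0.23196728, -0.0301307 , -0.97225682]]), 't': array([0.0662307 , 0.55055988, 1.04539284])}
{'fx': 318.0329963071599, 'fy': 318.0329963071599, 'cx': 319.3896002170482, 'cy': 203.41144224367403, 'T_tool_cam': array([[-6.05744543e-04, -9.50323179e-01, -3.11264338e-01,
         8.02607538e-02],
       [ 9.99999794e-01, -5.10084676e-04, -3.88734309e-04,
        -5.09100349e-04],
       [ 2.10652055e-04, -3.11264509e-01,  9.50323293e-01,
        -1.78480814e-01],
       [ 0.00000000e+00,  0.00000000e+00,  0.00000000e+00,
         1.00000000e+00]])}
0.15 [0.14774563 0.60673248 0.19497436] [[-9.71644851e-01  2.36444985e-01 -2.29529796e-04]
 [ 2.36445073e-01  9.71643868e-01 -1.38572880e-03]
 [-1.04627408e-04 -1.40070745e-03 -9.99999014e-01]]
```

View pics/scene0.png

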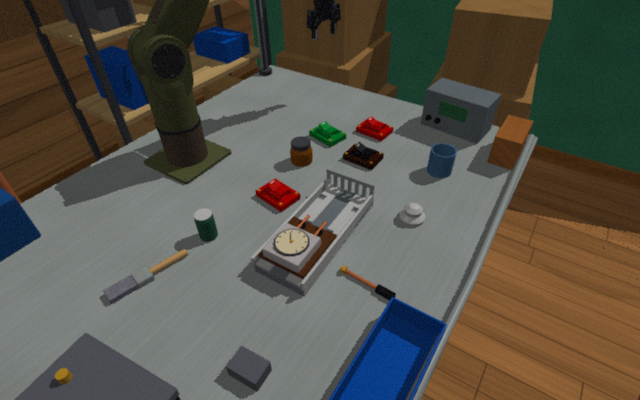

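View pics/top0.png

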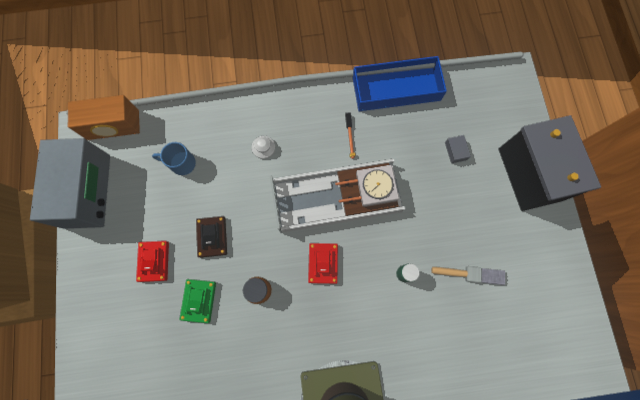

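View pics/wrist0.png

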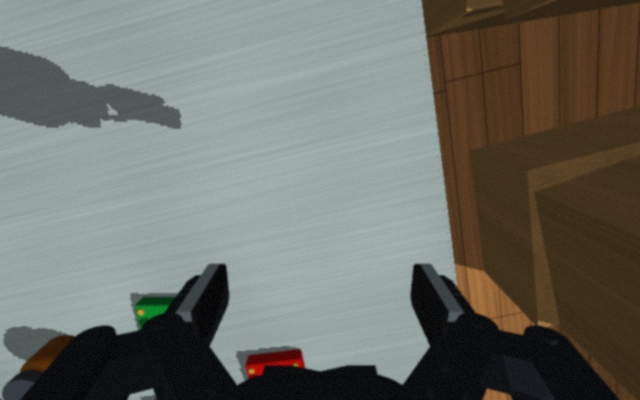

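The scene view shows the dock at about (315,235), with the vent plate at its far end (350,185). The top view shows the board at (370,190), the dock at (340,195) and the brown-black panel at (211,237). Next I'll enlarge both.

```bash
python3 - <<'E'
import cv2
t=cv2.imread("pics/top0.png");s=cv2.imread("pics/scene0.png")
f=lambda i,x,y,w,h,k,n:cv2.imwrite(n,cv2.resize(i[y:y+h,x:x+w],None,fx=k,fy=k,interpolation=cv2.INTER_CUBIC))
f(t,262,150,155,90,5,"pics/c1.png")
f(t,186,205,60,60,10,"pics/c2.png")
f(s,240,165,150,130,5 if 0 else 4.6,"pics/c3.png")
f(s,335,135,60,40,12,"pics/c4.png")
E
```

```text
(no output)
```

View pics/c1.png

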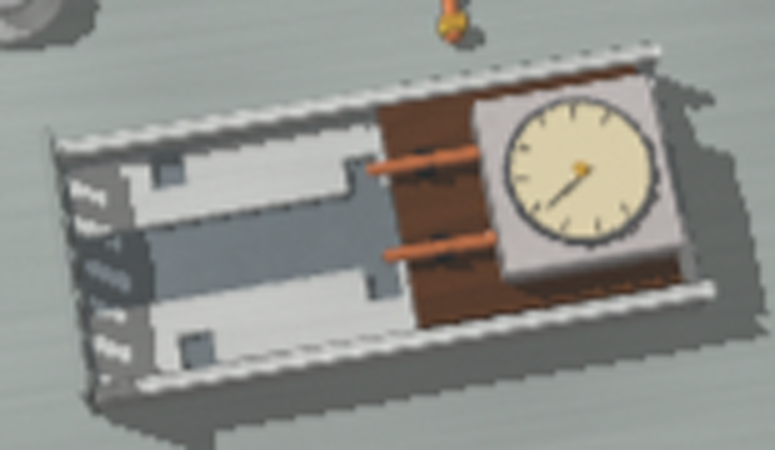

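View pics/c2.png

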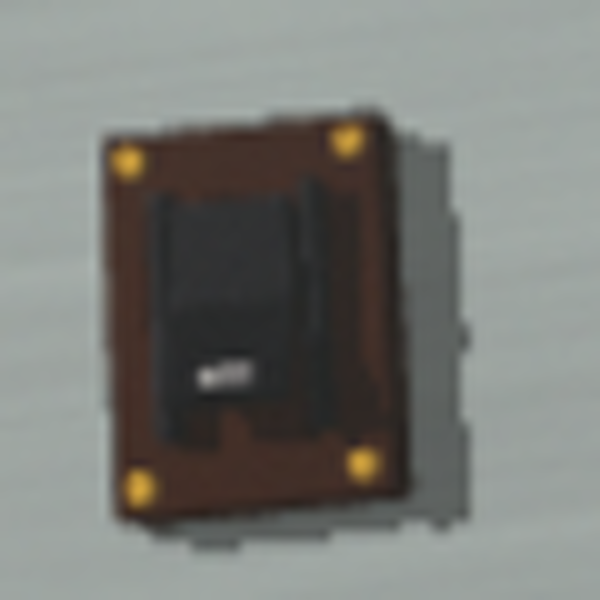

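View pics/c3.png

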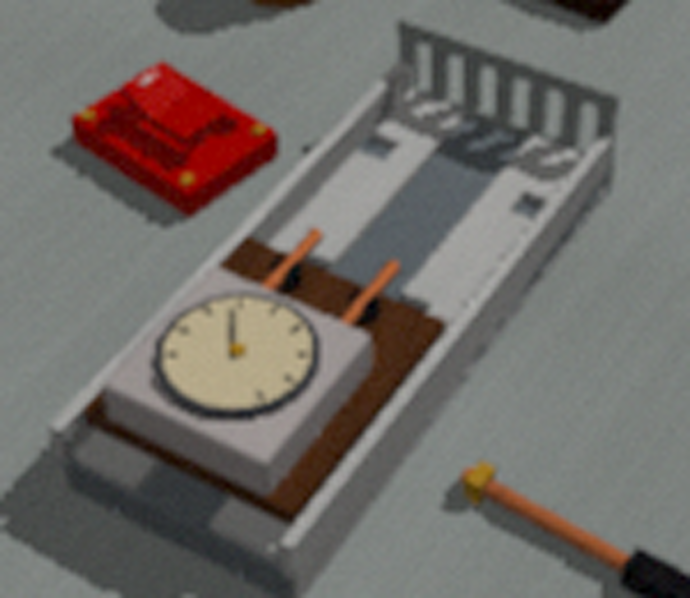

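View pics/c4.png

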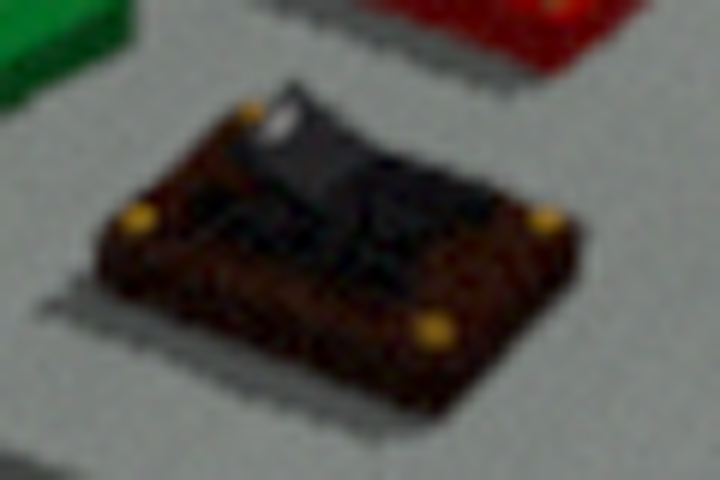

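The top crop shows both guides: their near ends are at (655,52) and (710,290) in the crop. The dial centre is at (582,170), and the panel screws are at (127,161), (347,140), (140,487) and (363,463). In the scene crop the white bar is at (280,122), on the robot side. Next I'll fit the poses from these points.

```bash
cat > h.py <<'E'
import numpy as np,pickle
from scipy.optimize import least_squares
T=pickle.load(open("top0.pkl","rb"));S=pickle.load(open("scene0.pkl","rb"))
def proj(c,X):
    p=np.asarray(X)@c["R"].T+c["t"]; return np.stack([c["fx"]*p[...,0]/p[...,2]+c["cx"],c["fy"]*p[...,1]/p[...,2]+c["cy"]],-1)
def pt(c,k,x0,y0,u,v): return (c,np.array([(u+.5)/k-.5+x0,(v+.5)/k-.5+y0]))
def fit(obs,p0=(.5,0,0)):
    def r(p):
        c,s=np.cos(p[2]),np.sin(p[2]);out=[]
        for (cam,uv),(x,y,z) in obs:
            out.append(proj(cam,[p[0]+c*x-s*y,p[1]+s*x+c*y,z])-uv)
        return np.concatenate(out)
    q=least_squares(r,p0,loss="soft_l1"); return q.x,r(q.x).reshape(-1,2).round(1)
def ray(cam,uv,z):
    d=cam["R"].T@np.array([(uv[0]-cam["cx"])/cam["fx"],(uv[1]-cam["cy"])/cam["fy"],1]);o=-cam["R"].T@cam["t"]
    return o+d*(z-o[2])/d[2]
E
python3 - <<'E'
from h import *
t=lambda u,v:pt(T,5,262,150,u,v); s=lambda u,v:pt(S,4.6,240,165,u,v)
dock=[(t(655,52),(.071,-.175,.048)),(t(710,290),(-.071,-.175,.048)),(t(62,148),(.071,.175,.048)),
(s(62,435),(-.071,-.175,.048)),(s(285,543),(.071,-.175,.048)),(s(605,140),(.071,.175,.048)),
(s(400,25),(-.073,.178,.08)),(s(617,100),(.073,.178,.08)),(t(50,135),(.073,.178,.08))]
p,r=fit(dock);print("dock",p,r.tolist())
c,sn=np.cos(p[2]),np.sin(p[2]);R=np.array([[c,-sn],[sn,c]])
loc=lambda X:R.T@(X[:2]-p[:2])
print("dial",loc(ray(*t(582,170),.084)),loc(ray(*s(235,352),.084)))
print("housing -y top edge", loc(ray(*t(655,75),.078)),loc(ray(*t(688,245),.078)),loc(ray(*s(108,385),.078)),loc(ray(*s(272,462),.078)))
print("wood +y edge",loc(ray(*t(380,110),.050)),loc(ray(*t(418,322),.050)),loc(ray(*s(240,240),.050)),loc(ray(*s(440,320),.050)))
a=lambda u,v:pt(T,10,186,205,u,v); b=lambda u,v:pt(S,12,335,135,u,v)
# screws at (+-sx,+-sy)
for cam,L in ((T,[a(127,161),a(347,140),a(140,487),a(363,463)]),(S,[b(138,217),b(253,112),b(433,330),b(547,220)])):
    P=np.array([ray(*q,.0235)[:2] for q in L]);print(P.round(4),P.mean(0))
print(ray(*a(227,375),.048),ray(*b(280,122),.048))
E
```

```text
dock [ 0.55955332 -0.06784809  0.0337678 ] [[1.5, -1.1], [1.5, -0.9], [-0.7, -0.1], [-2.0, -1.4], [-0.1, 0.5], [0.1, -1.0], [0.4, -1.7], [-0.6, -1.6], [-0.7, -1.1]]
dial [-0.00158858 -0.10739589] [ 1.72364490e-05 -1.10001749e-01]
housing -y top edge [ 0.04647099 -0.15976489] [-0.05149956 -0.1567181 ] [-0.04554607 -0.15653571] [ 0.05245478 -0.15533923]
wood +y edge [ 0.06101023 -0.00825184] [-0.06312945 -0.00664441] [-0.06592895 -0.01348835] [ 0.06225315 -0.00983336]
[[0.5402 0.3354]
 [0.5376 0.2733]
 [0.448  0.3381]
 [0.446  0.2763]] [0.49293936 0.30577175]
[[0.4464 0.2755]
 [0.4475 0.3367]
 [0.5384 0.2721]
 [0.5408 0.3332]] [0.49330718 0.3043864 ]
[0.47181535 0.30558336 0.048     ] [0.47347246 0.30347577 0.048     ]
```

Dock at (0.560, -0.068) with yaw 0.034. The board sits about 143 mm short of its notches. Panel at (0.493, 0.305) with yaw about -0.034. Next I'll go to the push start.

```bash
cat >> h.py <<'E'
D=np.array([0.5596,-0.0678]);yaw=0.0338
c_,s_=np.cos(yaw),np.sin(yaw);RD=np.array([[c_,-s_],[s_,c_]])
def dw(x,y,z): return np.r_[D+RD@[x,y],z]
ORI=np.array([[-s_,c_,0],[c_,s_,0],[0,0,-1.]])
E
python3 - <<'E'
from h import *
from bench import robot
import cv2
robot.move_gripper(0.0)
tgt=[dw(0,-.205,.2)]
for O in (ORI,ORI@np.diag([-1,-1,1])):
    print(robot.inverse_kinematics(tgt[0],O),robot.inverse_kinematics(dw(0,-.02,.046),O))
t0=robot.current_time()
robot.move_to([.40,.33,.32],robot.current_eef_rot())
robot.move_to(dw(0,-.205,.2),ORI)
print(robot.current_time()-t0,robot.current_tcp_pos(),robot.current_joints())
for n in("scene","wrist"):
    cv2.imwrite(f"pics/{n}1.png",robot.snapshot(n)["img"])
E
```

```text
[ 0.33604276  0.6872011   0.07151928  1.55693274 -0.05792433  0.8995314
  0.46121919] [ 0.14285314  0.83189581 -0.11744227  1.85990021  0.19600254  0.46089485
 -0.07863431]
[-0.11639719  0.9352473   1.08705972  1.58193633 -0.8796003   1.18006029
 -1.94644801] [ 0.53602874  0.96800218 -0.83957489  1.83861066  0.99143547  0.82234549
  2.34276924]
3.7415999999999996 [ 0.56743492 -0.27086548  0.20015364] [ 0.21221446  0.704828    0.29700661  1.56396877 -0.24445228  0.90928146
  0.62974754]
```

View pics/scene1.png

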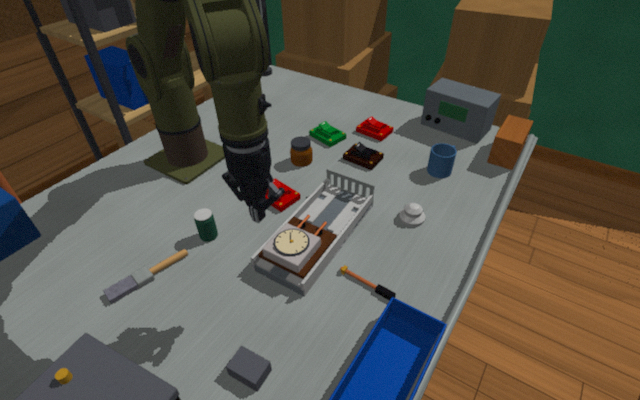

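View pics/wrist1.png

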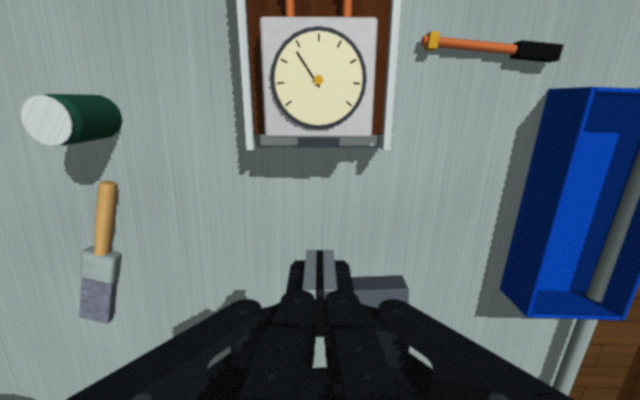

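The wrist view shows the shut fingers (column 319) lined up with the dial centre (318) and midway between the guides (250 and 388). Next I'll descend and push.

```bash
python3 - <<'E'
from h import *
from bench import robot
import cv2
robot.move_straight(dw(0,-.205,.046),ORI,speed=.15)
f0=robot.current_ft_force();print(robot.current_time(),f0)
y=-.205
while y<-.056:
    y+=.010; robot.move_straight(dw(0,y,.046),ORI,speed=.06)
    f=robot.current_ft_force(); print(round(y,3),f.round(1),round(robot.current_time(),2), robot.current_tcp_pos().round(4))
    if np.linalg.norm(f-f0)>20: break
for n in("top","wrist"):
    cv2.imwrite(f"pics/{n}2.png",robot.snapshot(n)["img"])
E
```

```text
5.9333 [ 0.03317198 -0.44473712  1.32281663]
-0.195 [ 0.3  0.  -0.3] 6.25 [ 0.5667 -0.2616  0.0464]
-0.185 [ 0.   0.7 -0. ] 6.57 [ 0.566  -0.2518  0.0459]
-0.175 [-0.5  0.8  0.4] 6.88 [ 0.5656 -0.2419  0.0459]
-0.165 [ 0.1  0.3 -0.8] 7.2 [ 0.5653 -0.2318  0.046 ]
-0.155 [-0.8  0.3 -0.3] 7.52 [ 0.5649 -0.2219  0.046 ]
-0.145 [-0.8 -0.7  0.1] 7.83 [ 0.5646 -0.2119  0.0459]
-0.135 [0.2 0.2 0.7] 8.15 [ 0.5643 -0.2019  0.046 ]
-0.125 [ 0.2 -0.2 -0.9] 8.47 [ 0.5639 -0.1919  0.046 ]
-0.115 [-0.2 -1.5 -0.2] 8.78 [ 0.5636 -0.1819  0.046 ]
-0.105 [-0.  -0.4 -0.9] 9.1 [ 0.5632 -0.1719  0.0459]
-0.095 [ 0.1 -0.5  0.3] 9.42 [ 0.5628 -0.1619  0.046 ]
-0.085 [-0.  -0.1  0.2] 9.73 [ 0.5625 -0.1519  0.0459]
-0.075 [-0.7  0.3  0. ] 10.05 [ 0.5622 -0.142   0.0459]
-0.065 [-0.2  0.8  0.3] 10.37 [ 0.5618 -0.1319  0.046 ]
-0.055 [ 0.7 -0.5  0.4] 10.68 [ 0.5615 -0.122   0.046 ]
```

View pics/wrist2.png

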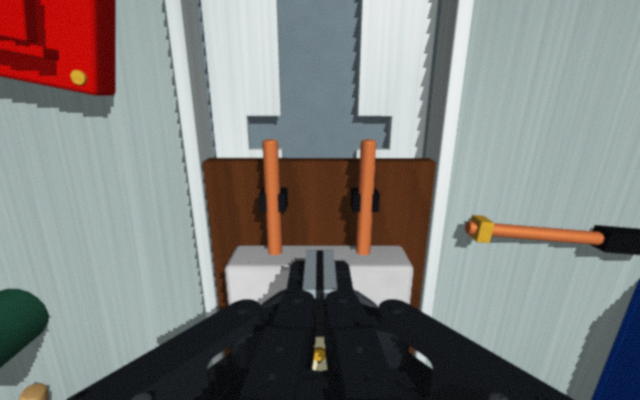

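View pics/top2.png

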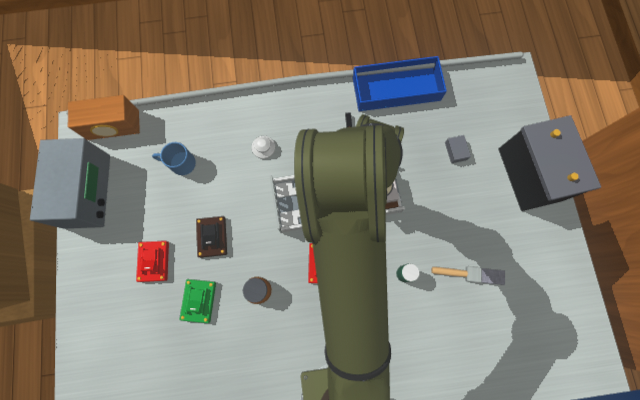

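The wrist view shows the board being pushed squarely: its front edge is at row 158, not tilted, with the notches ahead at rows 115-155. I'll go on slowly in small steps, watching the force.

```bash
python3 - <<'E'
from h import *
from bench import robot
import cv2
y=-.055
while y<-.012:
    y+=.0025; robot.move_straight(dw(0,y,.046),ORI,speed=.03)
    f=robot.current_ft_force(); print(round(y,4),f.round(1),round(robot.current_time(),2), robot.current_tcp_pos().round(4))
    if np.linalg.norm(f[:2])>6: break
for n in("scene","wrist"):
    cv2.imwrite(f"pics/{n}3.png",robot.snapshot(n)["img"])
E
```

```text
-0.0525 [-0.8  0.1 -0. ] 11.03 [ 0.5614 -0.1201  0.046 ]
-0.05 [ 0.1 -0.7  0.5] 11.28 [ 0.5613 -0.1175  0.046 ]
-0.0475 [-0.2  0.7 -0. ] 11.53 [ 0.5612 -0.1149  0.046 ]
-0.045 [ 0.2  0.9 -0.7] 11.78 [ 0.5611 -0.1125  0.046 ]
-0.0425 [-0.5 -0.6  0.9] 12.03 [ 0.561 -0.11   0.046]
-0.04 [ 0.7 -0.3  0.1] 12.28 [ 0.5609 -0.1074  0.046 ]
-0.0375 [0.6 0.8 0.6] 12.53 [ 0.5609 -0.105   0.046 ]
-0.035 [-0.5  0.1  0.7] 12.78 [ 0.5608 -0.1025  0.046 ]
-0.0325 [ 0.  -0.3 -1. ] 13.03 [ 0.5607 -0.1     0.046 ]
-0.03 [-0.3  0.9  0.6] 13.28 [ 0.5606 -0.0975  0.046 ]
-0.0275 [ 0.7 -0.1 -0.2] 13.53 [ 0.5605 -0.095   0.046 ]
-0.025 [ 0.4 -0.5 -1. ] 13.78 [ 0.5604 -0.0925  0.046 ]
-0.0225 [-0.9  0.2  0.4] 14.03 [ 0.5604 -0.09    0.046 ]
-0.02 [-0.4 -0.2  1.2] 14.28 [ 0.5603 -0.0875  0.046 ]
-0.0175 [-0.4 -0.3 -0.6] 14.53 [ 0.5602 -0.085   0.046 ]
-0.015 [-0.6 -0.6  0.1] 14.78 [ 0.5601 -0.0825  0.046 ]
-0.0125 [ 0.2 -0.2 -0.3] 15.03 [ 0.56  -0.08   0.046]
-0.01 [-0.3 -0.6 -0.4] 15.28 [ 0.5599 -0.0775  0.046 ]
```

View pics/wrist3.png

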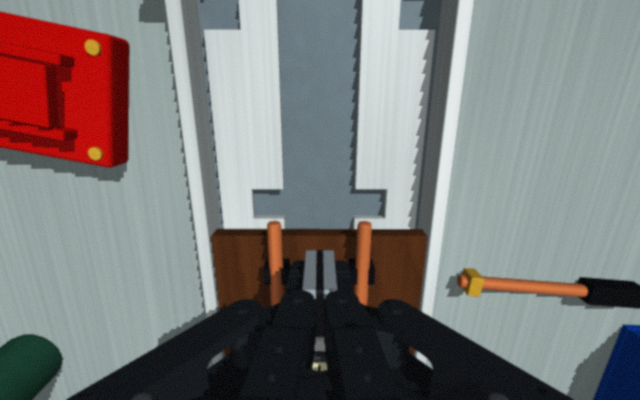

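View pics/scene3.png

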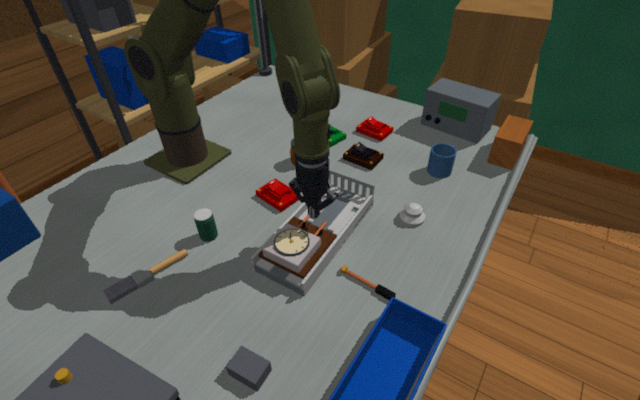

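The dial is still at (291,242), so the board hasn't moved even though the reported TCP passed through its place with no force. I'll check where the fingertips really are before moving on.

```bash
python3 - <<'E'
from h import *
from bench import robot
import cv2
for z in (.046,.08,.1,.12):print(z,proj(S,[.56,-.0775,z]), proj(S,dw(0,-.205,z+.154)))
cv2.imwrite("pics/s4.png",cv2.resize(cv2.imread("pics/scene3.png")[150:300,235:385],None,fx=4,fy=4,interpolation=cv2.INTER_CUBIC))
cv2.imwrite("pics/s4b.png",cv2.resize(cv2.imread("pics/scene1.png")[150:300,215:365],None,fx=4,fy=4,interpolation=cv2.INTER_CUBIC))
print(robot.current_time(),robot.current_gripper_width(),robot.current_effort().round(1))
E
```

```text
0.046 [314.10675626 226.17435536] [259.57493885 231.87735364]
0.08 [313.76303862 216.55535503] [257.50755404 219.56107196]
0.1 [313.55339648 210.68848179] [256.2330009  211.96802235]
0.12 [313.33794899 204.6591447 ] [254.91225279 204.09976985]
15.3833 -0.0018464907295030082 [ -0.1 -52.5   4.8  -8.4   0.    0.   -0. ]
```

View pics/s4.png

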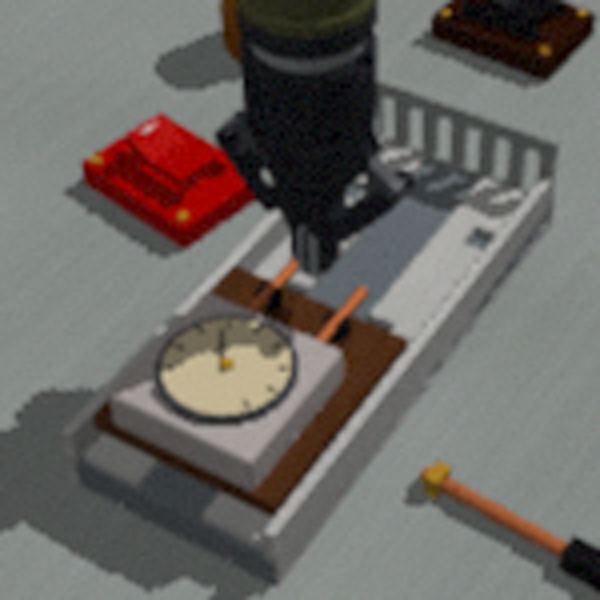

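View pics/s4b.png

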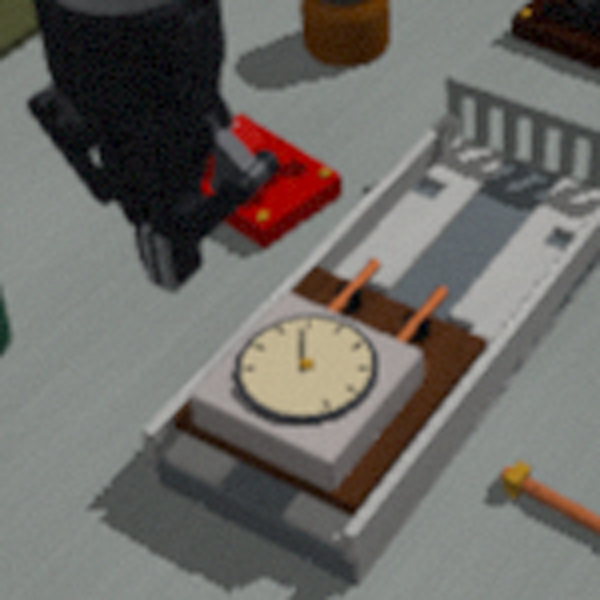

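The visible tip sits well above the reported TCP. The scene view puts it about 27 mm or more too high, and the wrist view up to 40 mm. That would explain the fingers passing over the dial. I'll back off and find the real tip height by gently touching the shelf in free space at the dock's open end.

```bash
python3 - <<'E'
from h import *
from bench import robot
import cv2
robot.move_straight(dw(0,-.010,.10),ORI,speed=.2)
robot.move_straight(dw(0,-.225,.10),ORI,speed=.25)
robot.move_straight(dw(0,-.225,.02),ORI,speed=.12)
f0=robot.current_ft_force();print(robot.current_time(),f0.round(1))
z=.02
while z>-.05:
    z-=.003; robot.move_straight(dw(0,-.225,z),ORI,speed=.04)
    f=robot.current_ft_force()
    if abs(f[2])>3: break
print(z,f.round(1),robot.current_time(),robot.current_tcp_pos())
for n in("scene","wrist"):
    cv2.imwrite(f"pics/{n}5.png",robot.snapshot(n)["img"])
cv2.imwrite("pics/s5.png",cv2.resize(cv2.imread("pics/scene5.png")[170:320,200:350],None,fx=4,fy=4,interpolation=cv2.INTER_CUBIC))
E
```

```text
17.625 [ 0.7 -0.3  0. ]
-0.037 [-1.8  2.2 10.5] 22.375 [ 0.56768005 -0.29295559 -0.03555035]
```

View pics/s5.png

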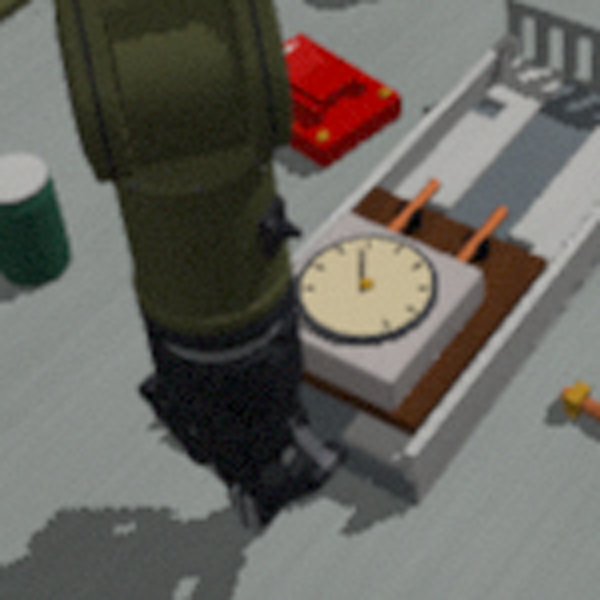

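View pics/wrist5.png

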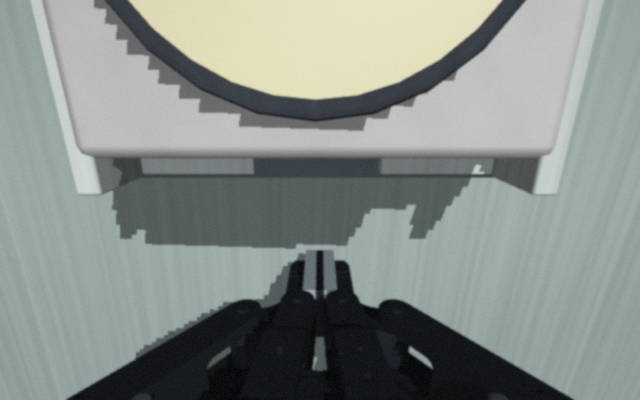

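The real tips touch the shelf at a reported z of about -0.0355. So this tool's tips lie about 35 mm short of the reported TCP, and I'll correct for that. The board is untouched, so I can push now.

```bash
python3 - <<'E'
from h import *
from bench import robot
import cv2
Z=.0115
robot.move_straight(dw(0,-.225,Z),ORI,speed=.15)
f0=robot.current_ft_force()
robot.move_straight(dw(0,-.150,Z),ORI,speed=.08)
f=robot.current_ft_force();print(f.round(1),robot.current_time())
if np.linalg.norm(f-f0)<25:
    y=-.15
    while y<-.055:
        y+=.025; robot.move_straight(dw(0,y,Z),ORI,speed=.06)
        f=robot.current_ft_force(); print(round(y,3),f.round(1),round(robot.current_time(),2))
        if np.linalg.norm(f-f0)>20: break
for n in("scene","wrist"):
    cv2.imwrite(f"pics/{n}6.png",robot.snapshot(n)["img"])
E
```

```text
[-0.2 -1.   0.4] 24.0333
-0.125 [ 0.9 -0.3  0.8] 24.6
-0.1 [-0.4 -0.5  0.1] 25.17
-0.075 [-0.  -0.7 -0.2] 25.73
-0.05 [ 0.5 -1.1 -0.1] 26.3
```

View pics/scene6.png

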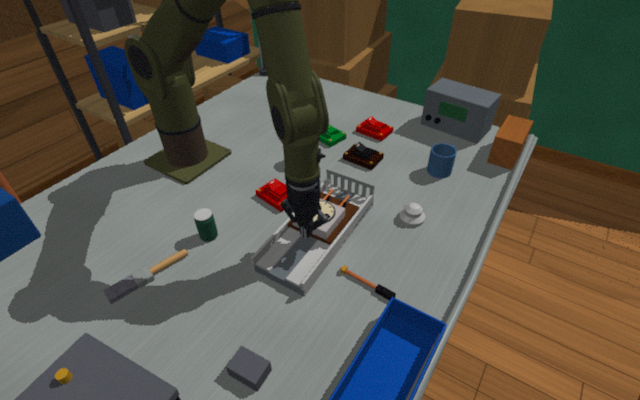

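View pics/wrist6.png

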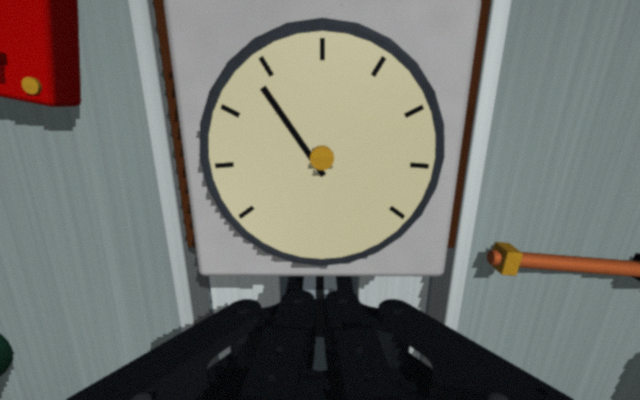

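The board is now moving ahead of the fingers and stays square. Next I'll finish the push in small steps.

```bash
python3 - <<'E'
from h import *
from bench import robot
import cv2
Z=.0115
y=-.05
while y<-.012:
    d=.006 if y<-.039 else .002
    y+=d; robot.move_straight(dw(0,y,Z),ORI,speed=.03)
    f=robot.current_ft_force(); print(round(y,4),f.round(1),round(robot.current_time(),2))
    if np.linalg.norm(f[:2])>5: break
for n in("scene","wrist"):
    cv2.imwrite(f"pics/{n}7.png",robot.snapshot(n)["img"])
cv2.imwrite("pics/s7.png",cv2.resize(cv2.imread("pics/scene7.png")[165:295,240:390],None,fx=4.6,fy=4.6,interpolation=cv2.INTER_CUBIC))
E
```

```text
-0.044 [ 0.  -2.  -0.3] 26.75
-0.038 [ 0.7 -2.7 -0.6] 27.1
-0.036 [ 0.1 -3.  -0.1] 27.35
-0.034 [ 0.4 -3.4  1.1] 27.6
-0.032 [ 0.6 -3.4  0.1] 27.85
-0.03 [-0.1 -4.4  0.7] 28.1
-0.028 [-0.1 -1.6  0.5] 28.35
-0.026 [ 0.1 -2.6 -1.8] 28.6
-0.024 [ 0.7 -2.3 -2.1] 28.85
-0.022 [ 0.1 -2.8 -2. ] 29.1
-0.02 [ 0.5 -5.8 -3.7] 29.35
```

View pics/s7.png

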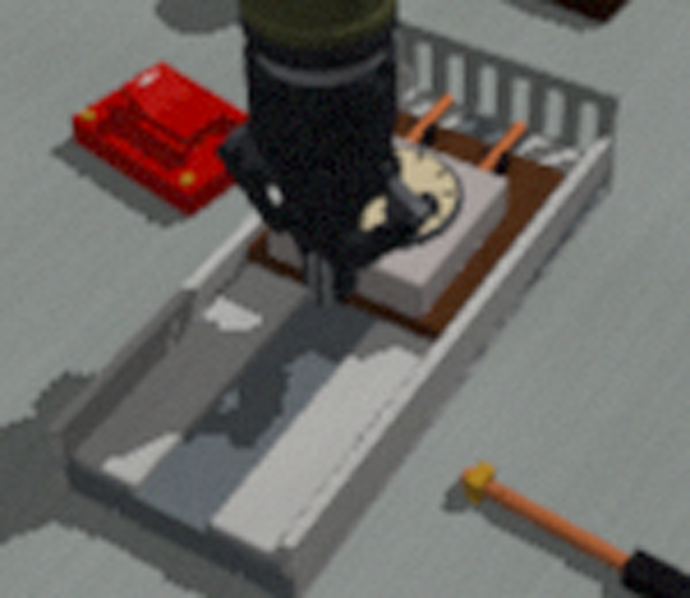

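View pics/wrist7.png

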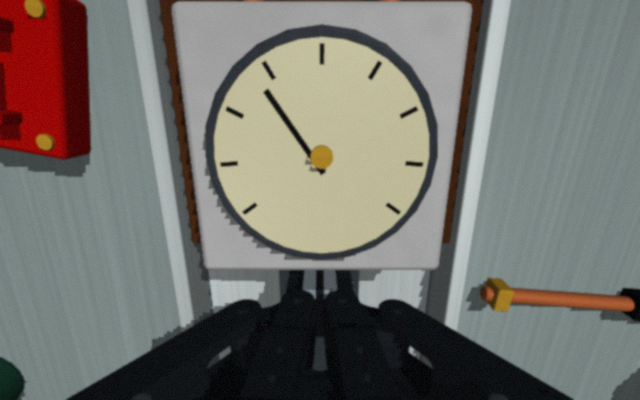

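At a reported y of -0.020 the force rose and turned downward, and the dial diameter shrank from 243 to 231 px. Both fit a 6 mm drop. I'll back off, look, then go above the rocker.

```bash
python3 - <<'E'
from h import *
from bench import robot
import cv2,pickle
Z=.0115
robot.move_straight(dw(0,-.050,Z),speed=.12)
robot.move_straight(dw(0,-.060,.12),speed=.25)
a=-.034;c,s=np.cos(a),np.sin(a)
O=np.array([[-s,c,0],[c,s,0],[0,0,-1.]])
P=np.array([.493,.305])+np.array([[c,-s],[s,c]])@[-.028,0]
print(P)
robot.move_to([*P,.09],O)
print(robot.current_time(),robot.current_tcp_pos())
for n in("scene","wrist","top"):
    cv2.imwrite(f"pics/{n}8.png",robot.snapshot(n)["img"])
cv2.imwrite("pics/s8.png",cv2.resize(cv2.imread("pics/scene8.png")[165:295,240:390],None,fx=4.6,fy=4.6,interpolation=cv2.INTER_CUBIC))
cv2.imwrite("pics/t8.png",cv2.resize(cv2.imread("pics/top8.png")[150:240,262:417],None,fx=5,fy=5,interpolation=cv2.INTER_CUBIC))
E
```

```text
[0.46501618 0.30595182]
32.0667 [0.46607633 0.30431796 0.09009064]
```

View pics/s8.png

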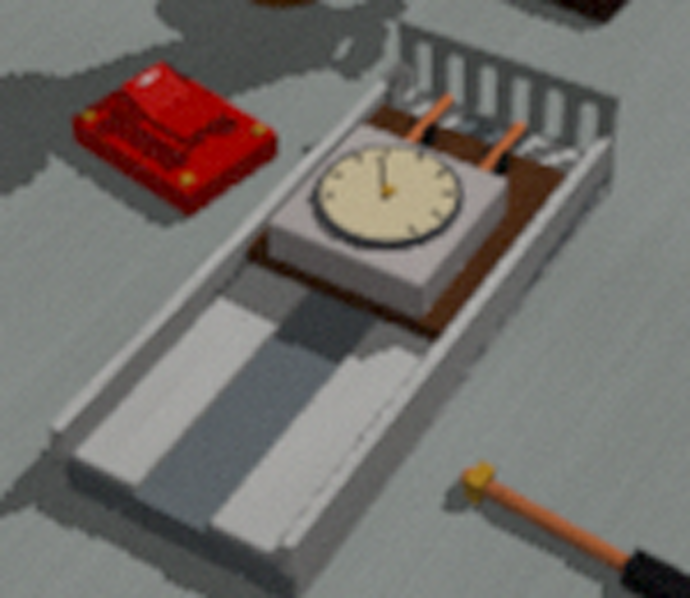

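View pics/t8.png

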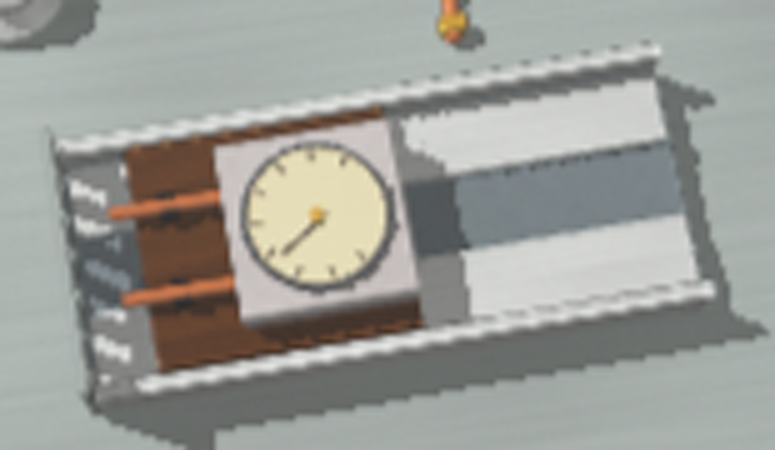

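View pics/wrist8.png

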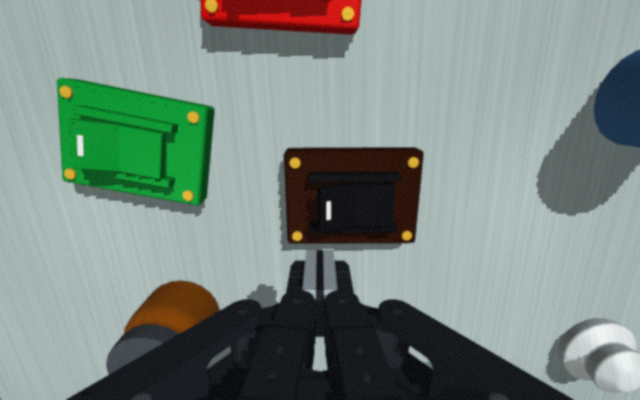

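```bash
python3 - <<'E'
from h import *
t=lambda u,v:pt(T,5,262,150,u,v); s=lambda u,v:pt(S,4.6,240,165,u,v)
def tri(a,b):
    r=least_squares(lambda X:np.r_[proj(T,X)-a[1],proj(S,X)-b[1]],[.55,0,.08]);x=r.x
    return (RD.T@(x[:2]-D)).round(4),x[2].round(4),r.fun.round(1)
print("before",tri(t(582,170),s(235,352)),"after",tri(t(318,215),s(387,190)))
print("housing -y corners after",tri(t(387,120),s(505,0)) if 0 else "", tri(t(420,295),s(270,232)))
for z in(.078,.084):
  print(z,RD.T@(ray(*t(318,215),z)[:2]-D),RD.T@(ray(*s(387,190),z)[:2]-D))
print("probe tips",[(RD.T@(ray(*q,z)[:2]-D)).round(4) for q,z in ((t(112,213),.055),(t(127,299),.055),(s(447,99),.055),(s(520,127),.055))])
print("wood +y edge",[(RD.T@(ray(*q,.044)[:2]-D)).round(4) for q in (t(128,150),t(160,370),s(570,172))])
E
```

```text
before (array([-0.0013, -0.1081]), np.float64(0.0816), array([ 0.1,  0.1,  0.1, -0. ])) after (array([-0.0002,  0.0388]), np.float64(0.0776), array([-0., -0., -0.,  0.]))
housing -y corners after  (array([-0.0494, -0.0088]), np.float64(0.0602), array([-0.3, -0.3, -0.4,  0.1]))
0.078 [-0.00031391  0.03876921] [4.61263474e-05 3.84454287e-02]
0.084 [-0.00177161  0.03911071] [0.00348461 0.03284329]
probe tips [array([0.0262, 0.1507]), array([-0.0237,  0.1499]), array([-0.0241,  0.1492]), array([0.0267, 0.1484])]
wood +y edge [array([0.064 , 0.1366]), array([-0.0641,  0.1386]), array([0.0657, 0.1387])]
```

The views agree that the board is seated: the dial triangulates at z 0.078, as expected once dropped, and the probe tips match z 0.055 at local y of about 0.149 (origin about 0.061). Both ends are down. Now for the rocker press.

```bash
python3 - <<'E'
from h import *
from bench import robot
import cv2
a=-.034;c,s=np.cos(a),np.sin(a)
P=np.array([.493,.305])+np.array([[c,-s],[s,c]])@[-.027,0]
O=np.array([[-s,c,0],[c,s,0],[0,0,-1.]])
off=-.0355
robot.move_straight([*P,.057+off],O,speed=.12)
f0=robot.current_ft_force();print(f0.round(1),robot.current_time())
z=.057
while z>.030:
    z-=.002; robot.move_straight([*P,z+off],O,speed=.03)
    f=robot.current_ft_force(); print(round(z,4),f.round(1),round(robot.current_time(),2),robot.current_tcp_pos().round(4))
    if f[2]>12: break
robot.move_straight([*P,.08],O,speed=.12)
R=np.array([[c,-s],[s,c]])
robot.move_straight([.40,.38,.14],O,speed=.25)
print(robot.current_time())
for n in("scene","wrist","top"):
    cv2.imwrite(f"pics/{n}9.png",robot.snapshot(n)["img"])
cv2.imwrite("pics/s9.png",cv2.resize(cv2.imread("pics/scene9.png")[135:175,335:395],None,fx=12,fy=12,interpolation=cv2.INTER_CUBIC))
E
```

```text
[0.6 0.5 0.2] 32.9417
0.055 [0.5 0.3 1.4] 33.19 [0.4663 0.3062 0.02  ]
0.053 [-0.4  0.3  0.2] 33.44 [0.466  0.306  0.0175]
0.051 [-0.  -0.3  1.2] 33.69 [0.4659 0.3059 0.0153]
0.049 [ 0.3 -0.1 -0.4] 33.94 [0.4661 0.306  0.0134]
0.047 [-1.1 -0.5  1. ] 34.19 [0.4656 0.3059 0.0114]
0.045 [-0.2  0.5  0.7] 34.44 [0.4663 0.3059 0.0094]
0.043 [-0.8 -0.1  0. ] 34.69 [0.4662 0.3058 0.0074]
0.041 [ 0.3  0.3 -0.3] 34.94 [0.4662 0.3059 0.0053]
0.039 [-0.4 -0.3  0.2] 35.19 [0.4662 0.3059 0.0034]
0.037 [-1.4 -1.   8.6] 35.44 [0.4663 0.306  0.0023]
0.035 [-4.1 -1.2 23.6] 35.69 [0.4663 0.306  0.0019]
37.125
```

View pics/s9.png

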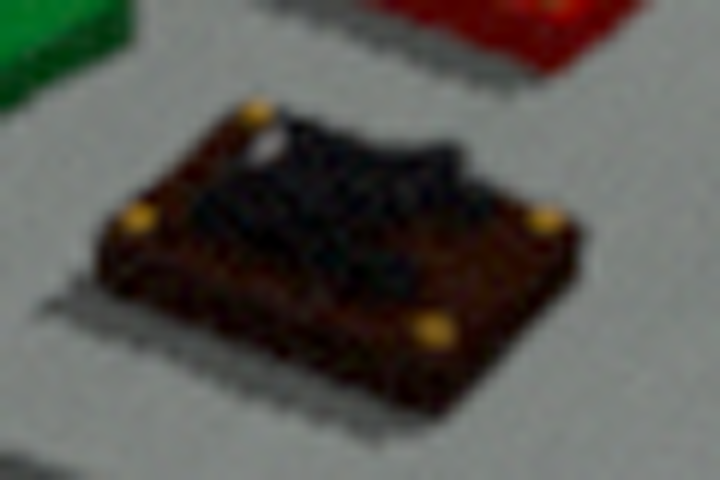

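View pics/wrist9.png

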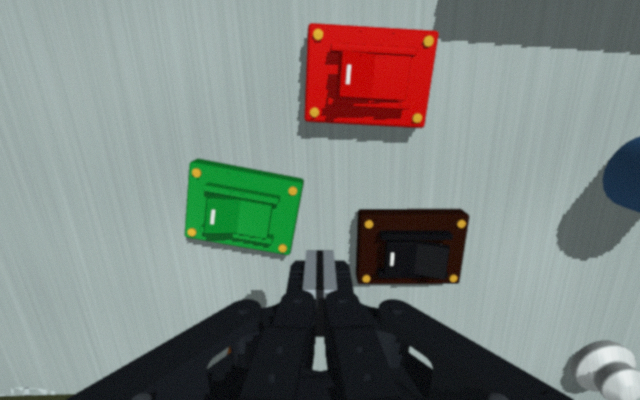

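View pics/scene9.png

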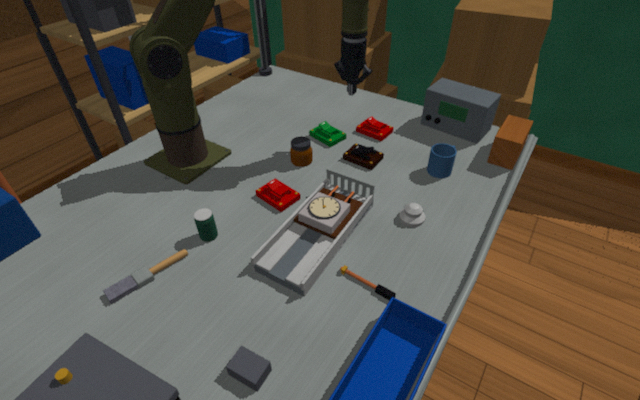

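The rocker's white-barred half now lies level: the bar moved from (280,122) to (265,147) in the crop, and the other half stands up at (440,155). It met a hard stop at a tip height of about 0.0375 m. The board is still seated and nothing else has moved, so I'll hand in.

```bash
python3 - <<'E'
from bench import robot
robot.sign_off(); print(robot.current_time())
E
```

```text
the job is handed in; nothing more can be done
the job is handed in; nothing more can be done
```

The hygrometer board is in its notches and the rocker is switched on. I handed the job in at about 37 s of the 54 s allowed.

- **First push missed:** the fingers passed over the board without touching it, because the real fingertips sit about 35 mm short of the reported TCP. I found this from the images and a gentle touch on the shelf (about 10 N), then corrected for it. The board hadn't moved.
- **Board:** I pushed it with shut fingers until the force rose, then backed off. Dial triangulation after backing off gave a height of 0.078 m, which matches the seated height. The probe tips from both cameras put the board origin about 61 mm along the dock; the seat is at 60 ± 3 mm. One disagreement: triangulating the dial before and after showed only about a 4 mm drop, not 6 mm. That is probably because my "before" height read about 2 mm low.
- **Rocker:** I pressed the white-barred half down to a hard stop at about 37.5 mm (38 mm is fully on), with up to about 24 N at the fingertips. The last picture shows that half level and the other raised.
- **Bystanders:** by eye, everything else looked unmoved in the last scene picture, and the arm had moved clear of everything.

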